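Tuck the slide-tray cover under its flap and hold it flat

ROBOT

A 6-joint arm with a two-finger parallel gripper is mounted at the origin on the work surface. World frame = base frame: x ahead of the robot, y to its left, z up, the work surface at z = 0. Lengths are in m, angles in rad, forces in N, time in s.
With the tool pointing down it reaches from about 0.35 to 0.975 m from the base axis. Payload 7.1 kg.
Tool frame: the origin (TCP) lies at the very end of the fingers, on their centre line; the grasp point (between the pads) lies 19 mm behind it (env.grasp_offset is the z of the grasp point in the tool frame, in m); z points along the fingers, y is the direction in which the jaws open and shut (so a half turn about z gives the same grasp; the last joint's range is limited). The gripper opens to 88 mm and grips with 3 to 60 N. Pads are 20 mm wide; open, the fingers measure 115 mm over their backs; the gripper's body (75 mm by 178 mm) begins 61 mm behind the grasp point.
Start: joints at [1.087, 0.423, 1.63, -0, 1.089, -0.019], TCP at [0.28, 0.559, 0.183] pointing down, gripper open.
Joint ranges: [-3, 3], [-0.9, 2.11], [0.09, 2.58], [-1.31, 4.45], [0.11, 2.69], [-2.54, 2.54]. Speed limits (rad/s): [2.39, 2.39, 3.01, 3.14, 3.14, 3.14].

INTERFACE

Orientations are given as a rotation vector (axis times angle).
In Python, from rig import sensors, get_image, env gives the robot as it stands. The module is installed in compiled form; this text tells all that it offers.
- The arm moves only by the tool carry_out, never from a script. Its argument "increments" is a list that holds one entry, the list of rows, each a list of 4 numbers: the shift along the tool's x, y, z in m, then the turn about the tool's z in degrees. A call has 1 to 20 rows; each row is the pose to reach, as a shift and turn from the pose commanded when the call began, along the tool's axes at that moment; what a row does not reach only later rows make up. A row lasts 1/10 s, in which the tool goes at most 50 mm and 8.59 degrees, less where a joint would pass 70% of its speed; a pose out of reach is approached as far as the arm can. A call with a gripper value outside its range is refused whole. "jaw" is the closure, from -1 (fully open) to 1 (shut), set as the call begins (left out, the last holds). The fingers move at their own pace and stop on an object; "force" is the grip in N (left out, the last holds). Time passes only in rows, so rows that repeat a pose let the fingers close. It gives the time, the measured TCP pose, the force and the opening at its end, in the units of the state.
- sensors.get_obs(): the state, without advancing time (a new reading comes with each control period).
- get_image(name): name is "scene" or "top" or "wrist"; returns a dict with "img" (400x640x3 uint8, blue, green, red), "fov_y" (degrees; the focal length in pixels is half the picture's height over the tangent of half this angle, whatever the lens; pixels are square), "cx", "cy" (the principal point, pixels), "rvec" (rotation vector, rad) and "tvec" (3), from world to camera coordinates, as OpenCV has them. Camera axes: x right, y down, z forward; pixel columns grow to the right and rows downward; lengths in m; the calibration is good to about 2 mm. The wrist camera is an equidistant fisheye: a pixel r from the principal point sees the ray r / f radians off the axis. A picture is of the moment at which its call begins. There is no depth.
- env.job_done(): hands the job in, once; it reports no verdict.
The state is a dict: "time_s": time; "joints": joint angles; "joint_velocities": joint speeds; "effort": joint torques, N m; "eef_pos": TCP position; "orientation": TCP orientation; "contact_force": force on the tool from outside, world axes, zero at the start; "ft_torque": the same for the moment, N m; "opening": finger opening in m.
Only numpy, scipy, OpenCV 4.12 (cv2) and the standard library are available. Lean on these libraries where they do the work, as an engineer would, in place of code of your own. Each camera call takes 0.05 s, during which the arm holds its last target.

TASK

Cover the tray of microscope slides: take the loose metal cover plate by its bar handle, lay it on the tray with the edge farther from the handle towards the hinged flap, and slide that edge in under the flap, without lifting the flap, until at least 2 cm of the cover lies beneath it, straight and centred. Finish while still holding the handle and pressing the cover firmly flat on the tray (do not let go), as if for a colleague who then straps it shut. Leave the other things on the bench where they are.

Things in the scene. Friction and masses are not known exactly. Their poses are not given: they have to be found in the camera images.
- tray: Low slide tray, white plastic on a grey foot, fixed to the bench, 236 x 136 mm, its flat bed 30 mm above the bench. Origin: on the bench, on the middle line, 70 mm short of the free edge of the flap (the foot reaches from x = -100 to +136 mm, y = +-68 mm). Its x axis points level towards the flap, the direction in which the cover is slid in; z up. The bed runs from x = -95 mm on; there are no side walls before the flap.
- bed: The tray's flat bed, 225 x 132 mm, five glass slides lying just below flush in its pockets. Origin: on the bed's top surface, 30 mm above the tray's origin; axes as the tray's. The cover is pressed flat on this.
- flap_lip (a point): Middle of the lower free edge of the shut flap, 70 mm along the tray's x and 37 mm above the bench, that is 7 mm above the bed (axes as the tray's; it stays with the tray when the flap lifts). The cover goes in below it.
- flap (a joint): Hinge of the hold-down flap: a dark steel plate 50 mm (along the tray's x) x 116 mm x 4 mm, level when shut, lapping over the far end of the bed with a 7 mm gap beneath. 0 = shut, grows as its free edge lifts (rad); the hinge line is 50 mm beyond the free edge. Light: about 1 N under the free edge lifts it, and it springs shut again. Under it a stop wall ends the slot 38 mm beyond the free edge; hinge cheeks stand 60 mm either side of the middle.
- cover: Loose cover: aluminium plate 150 mm (its x) x 100 mm (its y) x 4 mm, about 0.15 to 0.23 kg, lying flat on the bench with the handle up. Origin: centre of the plate's underside; z up. The handle stands 25 mm off the middle towards -x; the edge at +x, 100 mm from the handle's middle, is the one to tuck.
- cover_handle (a point): Centre of the cover's black bar handle: a block 44 mm (along the cover's x) x 14 mm (along y) x 34 mm high standing on the plate; this point is half-way up, 23 mm above the plate's underside. Pinch it across its 14 mm. Axes as the cover's.
- cover_edge (a point): Middle of the cover's edge to be tucked, on the underside, 75 mm along x from the plate's centre. Axes as the cover's.
- rack: Bystander: white tube rack with red-capped tubes, 70 x 190 x 102 mm; origin under its centre. Leave alone.
- jar: Bystander: closed grey jar, 76 mm across, 105 mm high; origin under its centre. Leave alone.
- timer: Bystander: flat white bench timer, 60 x 75 x 29 mm; origin under its centre. Leave alone.
- carton: Bystander: glove carton, 120 x 220 x 87 mm; origin under its centre. Leave alone.

How it is judged:
By the outcome, as a careful person would: the job done as asked, in the order asked, and still so for the second after the job is handed in, while the arm keeps its last pose, push and grip.
It also fails if it takes over 42 s, if anything falls off the work surface, if the arm or the gripper's body presses on something with over 40 N, if the wrist force passes 120 N, or if a joint passes its speed limit or range.

## Working session

There is one attempt and no reset: what is moved stays moved. The work goes in short steps, Python scripts to look and compute and a tool call to move; the robot and the scene stay as the last step left them, time stands still between calls to the robot, and variables do not carry over. Pictures are saved under pics/ and viewed, and the job is handed in when it is done.

Besides the shell and the picture viewer there is one more tool, called in YAML: its name, and indented under it one key for each argument. carry_out: Moves the arm, as the interface text tells. Its arguments: {"type":"object","properties":{"increments":{"type":"array","items":{"type":"array","items":{"type":"array","items":{"type":"number"}}}},"jaw":{"type":"number"},"force":{"type":"number"}},"required":["increments"]}

```bash
ls; mkdir -p pics; python3 - <<'E'
from rig import sensors,get_image,env
import cv2,numpy as np,json
o=sensors.get_obs();print(o);print(env.grasp_offset)
for n in ["scene","top","wrist"]:
    d=get_image(n);cv2.imwrite(f"pics/{n}0.png",d["img"]);print(n,{k:v for k,v in d.items() if k!="img"})
E
```

```text
pics
{'time_s': 0.0, 'joints': array([ 1.08703422e+00,  4.23853773e-01,  1.63065751e+00, -2.29392306e-05,
        1.08858339e+00, -1.89937093e-02]), 'joint_velocities': array([ 0.00136661,  0.00182735,  0.00172905, -0.00061996, -0.00018641,
        0.00041861]), 'effort': array([-2.77280953e-03, -5.44635987e+01, -2.73654217e+01,  6.40771771e-02,
        2.31547997e-02, -1.69336395e-04]), 'eef_pos': array([0.27983748, 0.55818584, 0.18210642]), 'orientation': array([-7.23405418e-01, -3.05680553e+00,  2.29290622e-03]), 'contact_force': array([-0.60450706, -0.07689884,  0.32174626]), 'ft_torque': array([-0.03535678,  0.00287524, -0.02211811]), 'opening': 0.08776724604008211}
-0.0187
scene {'fov_y': 51.04557506198809, 'cx': 321.94052871369405, 'cy': 199.78641571055758, 'rvec': array([ 1.89319109,  1.78809857, -0.58716122]), 'tvec': array([-0.03913365, -0.43601318,  1.62465236])}
top {'fov_y': 47.851963120368616, 'cx': 327.50344184468776, 'cy': 195.54262914383406, 'rvec': array([ 2.08379055, -2.13652787,  0.22905441]), 'tvec': array([0.03513769, 0.59810004, 1.54868904])}
wrist {'fov_y': 65.70646984690485, 'cx': 318.5596604266108, 'cy': 202.8425664932326, 'rvec': array([-2.48635663, -1.53526995, -0.1905307 ]), 'tvec': array([-0.62572959, -0.03005499,  0.39017669])}
```

View pics/scene0.png

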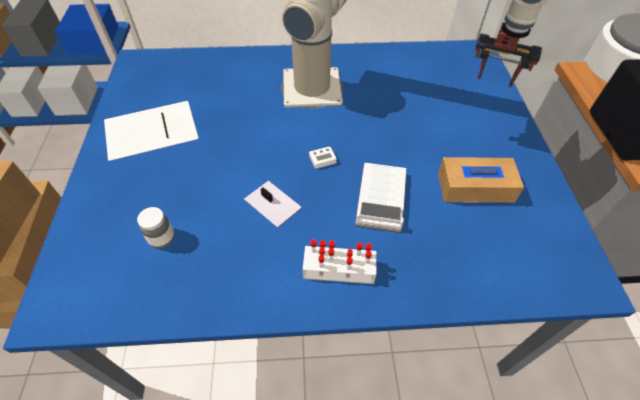

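View pics/top0.png

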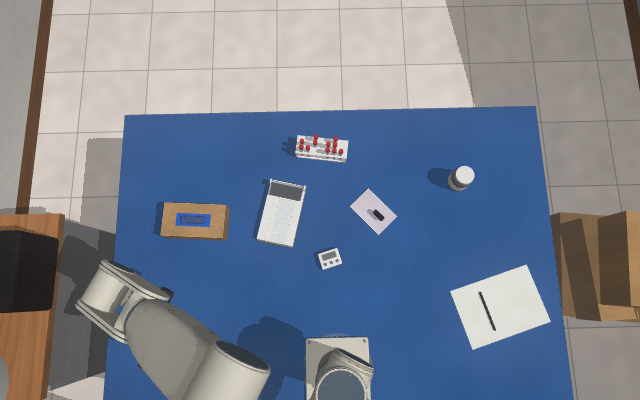

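View pics/wrist0.png

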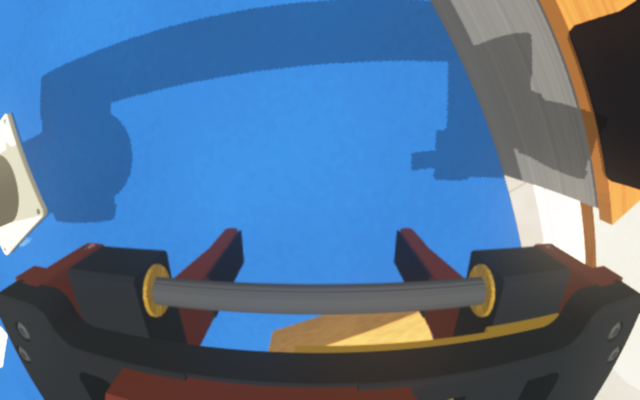

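The scene shows the tray with its flap at the far end (scene about 382,195; top about 281,212). The cover is at scene (272,203) and top (374,211). I'll enlarge both.

```bash
python3 - <<'E'
import cv2
a=cv2.imread("pics/top0.png")[170:260,240:400];cv2.imwrite("pics/topc.png",cv2.resize(a,None,fx=5,fy=5,interpolation=cv2.INTER_CUBIC))
a=cv2.imread("pics/scene0.png")[150:240,240:420];cv2.imwrite("pics/scenec.png",cv2.resize(a,None,fx=4.4,fy=4.4,interpolation=cv2.INTER_CUBIC))
E
```

```text
(no output)
```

View pics/topc.png

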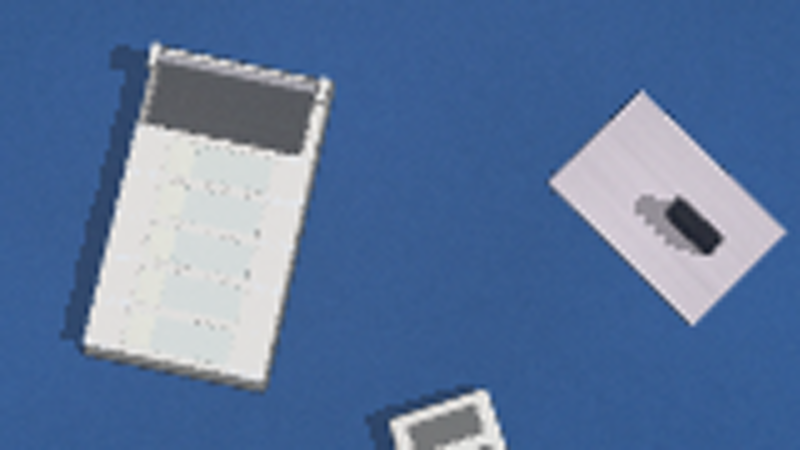

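View pics/scenec.png

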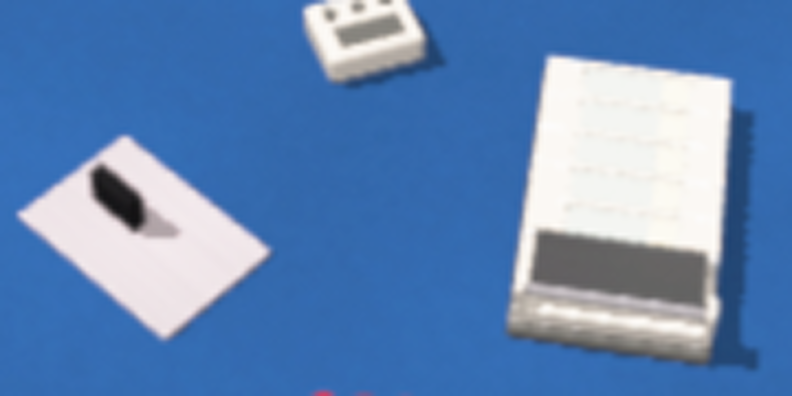

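```bash
cat > h.py <<'E'
import numpy as np,cv2
from scipy.optimize import least_squares
from scipy.spatial.transform import Rotation as R
import pickle
def K(d):
    h=d["img"].shape[0];f=h/2/np.tan(np.radians(d["fov_y"])/2)
    return np.array([[f,0,d["cx"]],[0,f,d["cy"]],[0,0,1]])
def proj(d,P):
    return cv2.projectPoints(np.asarray(P,float),d["rvec"],d["tvec"],K(d),None)[0].reshape(-1,2)
def w(p,L):
    L=np.asarray(L,float);c,s=np.cos(p[2]),np.sin(p[2])
    return np.c_[p[0]+c*L[:,0]-s*L[:,1],p[1]+s*L[:,0]+c*L[:,1],L[:,2]]
def fit(obs,p0):
    f=lambda p:np.concatenate([(proj(d,w(p,L))-uv).ravel() for d,L,uv in obs])
    r=least_squares(f,p0,loss="soft_l1");return r.x,f(r.x).reshape(-1,2)
E
python3 - <<'E'
from h import *
from rig import get_image
T=get_image("top");S=get_image("scene")
tc=lambda u:np.array(u)/5+[240,170]-.4
sc=lambda u:np.array(u)/4.4+[240,150]-.4
np.set_printoptions(precision=4,suppress=True)
a,b=.075,.05;z=.004
# +x edge: left(+y),right ; in top +x = up-left; +y = 90deg ccw => lower-left
L=[[a,-b,z],[a,b,z],[-a,b,z],[-a,-b,z]]
tu=tc([(643,90),(549,183),(693,325),(787,232)])
su=sc([(165,340),(271,250),(125,135),(18,214)])
for o in ([(T,L,tu)],[(S,L,su)],[(T,L,tu),(S,L,su)]):
    p,r=fit(o,[.55,-.13,.8]);print("cover",p,r.tolist() if 0 else np.abs(r).max(0))
LT=[[-.095,.066,.03],[-.095,-.066,.03],[.07,.058,.041],[.07,-.058,.041]]
tt=tc([(85,346),(267,379),(141,124),(301,154)])
ss=sc([(731,78),(547,57),(707,251),(538,230)])
for o in ([(T,LT,tt)],[(S,LT,ss)],[(T,LT,tt),(S,LT,ss)]):
    p,r=fit(o,[.55,.13,0]);print("tray",p,r.round(2).tolist())
E
```

```text
cover [ 0.5494 -0.1469  0.7498] [0.2316 0.2844]
cover [ 0.5519 -0.1466  0.7539] [0.1467 0.3675]
cover [ 0.5506 -0.1468  0.752 ] [0.2952 0.7139]
tray [ 0.533   0.1931 -0.2083] [[0.11, 0.1], [-0.15, 0.23], [0.36, -0.02], [-0.31, -0.32]]
tray [ 0.5339  0.1931 -0.2196] [[-0.52, 0.49], [0.19, 0.11], [0.57, -0.03], [-0.24, -0.49]]
tray [ 0.5334  0.1931 -0.214 ] [[-0.03, -0.14], [-0.33, 0.2], [0.48, -0.2], [-0.23, -0.32], [-0.71, 0.26], [-0.01, 0.06], [0.68, -0.24], [-0.14, -0.52]]
```

```bash
cat >> h.py <<'E'
def togo(target,yawx,obs):
    """shift in tool axes and turn about tool z (deg)"""
    Rm=R.from_rotvec(obs["orientation"]).as_matrix()
    sh=Rm.T@(np.asarray(target)-obs["eef_pos"])
    yaw=np.arctan2(Rm[1,0],Rm[0,0]); dy=(yawx-yaw+np.pi)%(2*np.pi)-np.pi
    return (sh*1000).round(1), np.degrees(-dy).round(2), np.degrees(yaw).round(2), Rm[:,2].round(4)
E
python3 - <<'E'
from h import *
from rig import sensors
o=sensors.get_obs()
p=[.5506,-.1468,.752]
h=w(p,[[-.025,0,0]])[0]
print(h,togo([h[0],h[1],.13],.752,o))
E
```

```text
[ 0.5323419  -0.16387752  0.        ] (array([-549.3, -532.6,   52.9]), np.float64(110.29), np.float64(153.37), array([-3.e-04, -6.e-04, -1.e+00]))
```

carry_out:
  increments:
    - [[-5, -5, 0, 1], [-0.016, -0.016, 0.002, 3]]

```text
time_s: 0.45
eef_pos: [0.2876, 0.5288, 0.1788]
orientation: [-0.811, -3.034, 0.014]
contact_force: [0.5, -0.2, -0.2]
opening: 0.0875
```

My first row had a typo: -5 m instead of -0.005 m. The 50 mm per row cap limited it and it did no harm. I'll recompute from here.

```bash
python3 - <<'E'
from h import *
from rig import sensors
o=sensors.get_obs()
print(o["joint_velocities"].round(2),togo([.5323,-.1639,.13],.752,o))
E
```

```text
[ 0.41  0.34 -0.55  0.04  0.09  0.77] (array([-557.5, -477.9,   54. ]), np.float64(106.99), np.float64(150.08), array([-0.003 , -0.0086, -1.    ]))
```

carry_out:
  increments:
    - [[-0.011, -0.01, 0.001, 2], [-0.028, -0.024, 0.003, 5.5], [-0.056, -0.049, 0.005, 11], [-0.084, -0.073, 0.008, 16], [-0.117, -0.103, 0.01, 22.5], [-0.151, -0.132, 0.013, 29], [-0.184, -0.161, 0.016, 35.5], [-0.218, -0.191, 0.02, 42], [-0.252, -0.22, 0.023, 48.5], [-0.286, -0.25, 0.026, 55], [-0.319, -0.279, 0.029, 61], [-0.353, -0.308, 0.032, 67.5], [-0.386, -0.337, 0.035, 74], [-0.42, -0.367, 0.038, 80.5], [-0.453, -0.396, 0.041, 87], [-0.487, -0.425, 0.044, 93.5], [-0.515, -0.45, 0.047, 99], [-0.54, -0.472, 0.049, 103.5], [-0.555, -0.484, 0.051, 106.3], [-0.56, -0.489, 0.051, 107.3]]

```text
time_s: 2.45
eef_pos: [0.5326, -0.1661, 0.1296]
orientation: [2.924, 1.149, 0.0]
contact_force: [0.3, -0.4, 0.7]
opening: 0.0879
```

```bash
python3 - <<'E'
from h import *
from rig import sensors,get_image
d=get_image("wrist");cv2.imwrite("pics/w1.png",d["img"]);pickle.dump(d,open("w1.pkl","wb"))
o=sensors.get_obs();print(o["time_s"],o["joints"].round(3),o["joint_velocities"].round(3),o["eef_pos"].round(4),togo([.5323,-.1639,.013],.752,o))
E
```

```text
2.5 [-0.323  0.394  1.82  -0.     0.927  0.498] [ 0.036 -0.019  0.029  0.007  0.001 -0.018] [ 0.5325 -0.1659  0.1297] (array([  1.2,  -1.6, 116.7]), np.float64(-0.14), np.float64(42.95), array([ 0.e+00, -1.e-04, -1.e+00]))
```

View pics/w1.png

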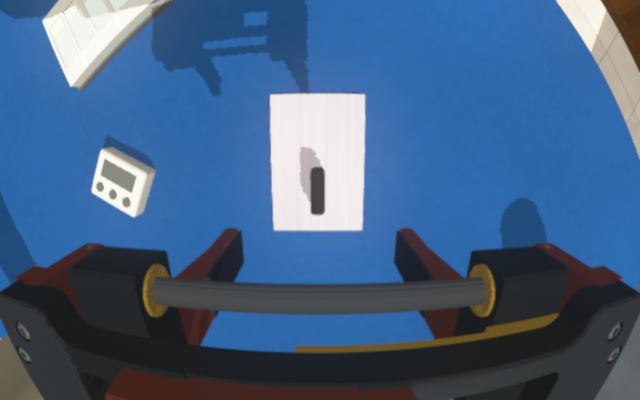

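The wrist view shows the cover squarely, with corners near (270,94), (365,94), (363,230) and (273,230) and the handle's top at (318,190). I'll fit it using the fisheye model.

```bash
cat >> h.py <<'E'
def projw(d,P):
    f=K(d)[0,0];X=R.from_rotvec(d["rvec"]).apply(np.asarray(P,float))+d["tvec"]
    rr=np.hypot(X[:,0],X[:,1]);th=np.arctan2(rr,X[:,2])
    return np.c_[d["cx"]+f*th*X[:,0]/rr,d["cy"]+f*th*X[:,1]/rr]
def fitw(d,L,uv,p0):
    f=lambda p:(projw(d,w(p,L))-uv).ravel()
    r=least_squares(f,p0);return r.x,f(r.x).reshape(-1,2)
E
python3 - <<'E'
from h import *
np.set_printoptions(precision=4,suppress=True)
d=pickle.load(open("w1.pkl","rb"))
c=cv2.resize(d["img"][80:245,250:385],None,fx=3.5,fy=3.5,interpolation=cv2.INTER_CUBIC);cv2.imwrite("pics/w1c.png",c)
a,b,z=.075,.05,.004
uv=np.array([(270,94),(365,94),(363,230),(273,230)],float)
for o in (1,-1):
  L=[[a,b*o,z],[a,-b*o,z],[-a,-b*o,z],[-a,b*o,z]]
  p,r=fitw(d,L,uv,[.55,-.147,.752]);print(p,r.round(1).tolist())
R_=R.from_rotvec(d["rvec"]).as_matrix();print("campos",-R_.T@d["tvec"])
E
```

```text
[ 0.5521 -0.1458  0.7513] [[-0.0, -0.0], [0.2, -0.3], [-0.8, 0.1], [0.6, 0.3]]
[ 0.5503 -0.1474  0.7556] [[94.8, 1.7], [-95.4, 2.4], [-89.1, 2.4], [89.4, 1.9]]
campos [ 0.5822 -0.1188  0.3319]
```

View pics/w1c.png

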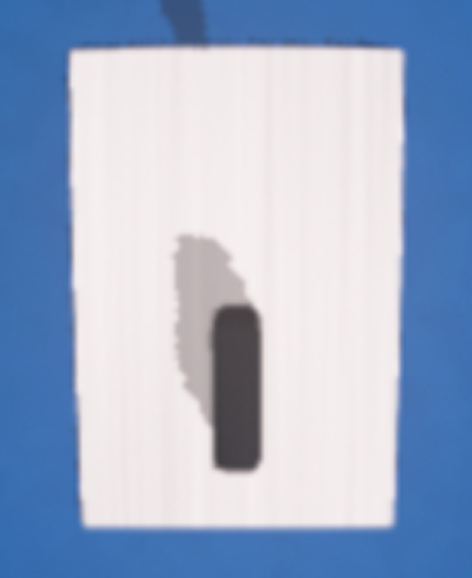

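carry_out:
  increments:
    - [[0.001, 0, 0.01, 0], [0.001, 0, 0.03, 0], [0.001, 0, 0.055, 0], [0.001, 0, 0.08, 0], [0.001, 0, 0.1, 0], [0.001, 0, 0.11, 0], [0.001, 0, 0.118, 0], [0.001, 0, 0.12, 0], [0.001, 0, 0.12, 0]]

```text
time_s: 3.4
eef_pos: [0.5332, -0.1638, 0.0102]
orientation: [2.922, 1.154, 0.0]
contact_force: [-0.2, -0.1, 0.7]
opening: 0.0877
```

```bash
python3 - <<'E'
from h import *
from rig import sensors,get_image
d=get_image("wrist");cv2.imwrite("pics/w2.png",d["img"][100:350,200:440].repeat(2,0).repeat(2,1))
o=sensors.get_obs();print(o["time_s"],o["eef_pos"].round(4),o["contact_force"],togo([.5335,-.1631,.010],.752,o))
E
```

```text
3.45 [ 0.5335 -0.164   0.0105] [-1.03231758 -0.01352149  0.81477948] (array([ 0.6, -0.6,  0.5]), np.float64(0.0), np.float64(43.09), array([ 1.e-03, -3.e-04, -1.e+00]))
```

View pics/w2.png

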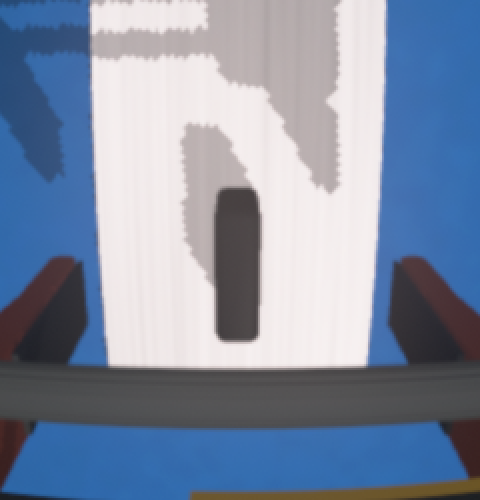

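The handle sits centred between the fingers, at crop column 238 against a finger midline of about 238. I'll close now.

carry_out:
  increments:
    - [[0, 0, 0, 0], [0, 0, 0, 0], [0, 0, 0, 0], [0, 0, 0, 0], [0, 0, 0, 0], [0, 0, 0, 0], [0, 0, 0, 0], [0, 0, 0, 0]]
  jaw: 1
  force: 55

```text
time_s: 4.25
eef_pos: [0.533, -0.164, 0.0098]
orientation: [-2.922, -1.153, 0.0]
contact_force: [-0.2, -0.3, 0.7]
opening: 0.0272
```

carry_out:
  increments:
    - [[0, 0, 0, 0], [0, 0, 0, 0], [0, 0, 0, 0], [0, 0, 0, 0]]

```text
time_s: 4.65
eef_pos: [0.533, -0.164, 0.0099]
orientation: [-2.922, -1.153, 0.0]
contact_force: [0.5, 0.0, -0.3]
opening: 0.0006
```

The opening is 0.6 mm, so the handle isn't between the pads. I'll look.

```bash
python3 - <<'E'
from h import *
from rig import sensors,get_image
d=get_image("wrist");cv2.imwrite("pics/w3.png",d["img"])
pickle.dump(d,open("w3.pkl","wb"))
s=get_image("scene");cv2.imwrite("pics/s3.png",s["img"][120:260,190:350].repeat(4,0).repeat(4,1))
o=sensors.get_obs();print(o["time_s"],o["eef_pos"].round(4),o["contact_force"],o["opening"])
E
```

```text
4.75 [ 0.533  -0.164   0.0099] [ 0.72864507 -0.95389    -0.21589745] 0.0005608344374810918
```

View pics/w3.png

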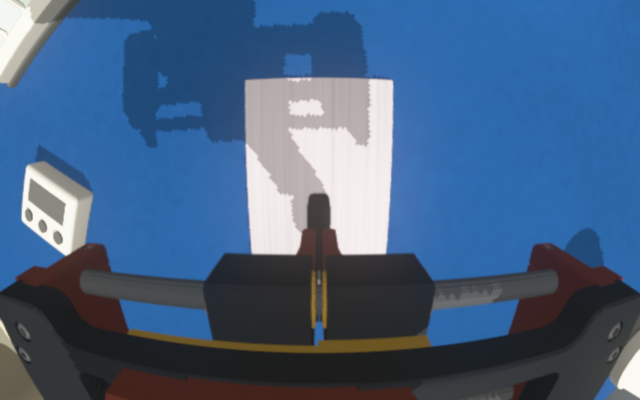

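View pics/s3.png

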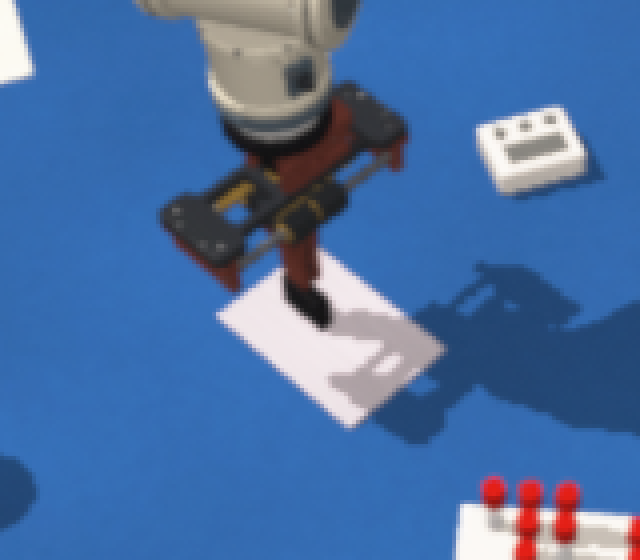

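```bash
python3 - <<'E'
from h import *
from rig import sensors,get_image
np.set_printoptions(precision=1,suppress=True)
o=sensors.get_obs();print(o["orientation"],o["joints"].round(3))
t=o["eef_pos"]
for n in ["w1","w3"]:
    d=pickle.load(open(n+".pkl","rb"))
    p=[.5518,-.146,.752]
    print(n,"handle top",projw(d,w(p,[[-.025+.022,0,.038],[-.025-.022,0,.038],[-.025,0,.038],[.075,.05,.004],[-.075,.05,.004]])).tolist(),"tcp",projw(d,[t,t+[0,0,.1]]).tolist())
s=get_image("scene")
print(proj(s,[t,t+[0,0,.019]]),proj(s,w(p,[[-.025,0,.038],[-.075,.05,.004]])))
T=get_image("top")
print("top",proj(T,[t,t+[0,0,.019]]),proj(T,w(p,[[-.025,0,.038],[-.075,.05,.004]])))
cv2.imwrite("pics/t3.png",cv2.resize(T["img"][130:300,290:450],None,fx=4,fy=3.5))
E
```

```text
[ 2.9  1.2 -0. ] [-0.3  0.6  1.9 -0.   0.7  0.5]
w1 handle top [[317.5887545366395, 171.3451533661423], [317.74568280448176, 215.439346186484], [317.66701351391896, 193.74297587150463], [269.866022000382, 94.34251324149488], [273.6241799552471, 230.60045067746432]] tcp [[318.0366608019898, 188.93128369041366], [317.87544274943065, 216.12504346776365]]
w3 handle top [[319.30739400100225, 204.67375425912144], [319.2647416294279, 272.5621646343428], [319.288177748489, 240.05190864728618], [244.9789804074723, 79.83207559952392], [254.48738833167096, 283.5598087059394]] tcp [[319.64799258584856, 226.739976897005], [320.5786077936892, 308.4569152024499]]
[[266.5 196.7]
 [265.9 192.9]] [[266.  191.1]
 [268.2 180.3]]
top [[378.2 215. ]
 [378.8 214.1]] [[378.8 213.5]
 [378.  234.2]]
```

View pics/t3.png

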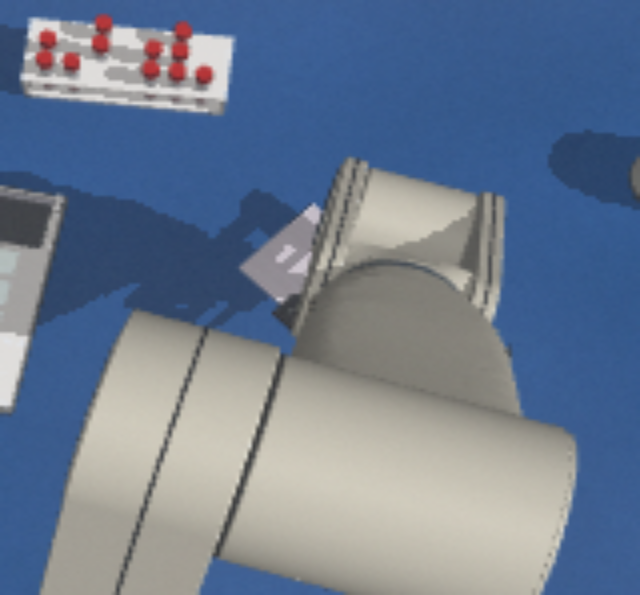

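```bash
python3 - <<'E'
from h import *
from rig import sensors,get_image
np.set_printoptions(precision=1,suppress=True)
d=pickle.load(open("w3.pkl","rb"))
o=sensors.get_obs();t=o["eef_pos"];Rm=R.from_rotvec(o["orientation"]).as_matrix()
for z in (0,-.02,-.03,-.04,-.05):
    P=[t+Rm@np.array([x,y,z]) for x,y in((.01,-.044),(.01,.044),(-.01,.044),(-.01,.0575),(.01,0),(-.01,0))]
    print(z,projw(d,P).tolist())
i=cv2.imread("pics/scene0.png")
s=get_image("scene")
R0=R.from_rotvec([-7.23405418e-01, -3.05680553e+00,  2.29290622e-03]).as_matrix();t0=np.array([0.2798, 0.5582, 0.1821])
print("start scene",proj(s,[t0+R0@np.array([0,y,z]) for z in(0,-.03) for y in(-.044,.044,.0575,-.0575)]).tolist())
cv2.imwrite("pics/s0g.png",cv2.resize(i[10:100,460:560],None,fx=6,fy=6,interpolation=cv2.INTER_CUBIC))
cv2.imwrite("pics/s3g.png",cv2.resize(s["img"][140:220,220:320],None,fx=7,fy=7,interpolation=cv2.INTER_CUBIC))
E
```

```text
0 [[255.77655338234104, 212.6352248363378], [383.41649205923574, 212.62936045791878], [381.6896339133803, 239.71701645455136], [399.96958563606984, 239.37195629404664], [319.64705561989314, 212.77322388164706], [319.613496840566, 240.2352186450374]]
-0.02 [[249.67718418960874, 221.45965120809765], [389.72557376216696, 221.44054852758399], [387.5206609017621, 250.73418055683277], [407.3300707492517, 250.20285198611094], [319.76809494805156, 221.77354519939345], [319.72519329245955, 251.53898701856235]]
-0.03 [[246.18563620168234, 226.54044211086733], [393.33542481170923, 226.51181540828443], [390.82383211681724, 257.01507707477947], [411.48281635879965, 256.3578366047677], [319.8378862826493, 226.98138872899375], [319.78891601239764, 258.0155771366342]]
-0.04 [[242.343905927124, 232.1558228785629], [397.3057723686209, 232.11493842398414], [394.4281368756787, 263.90213108435364], [415.9997151673173, 263.08956853555026], [319.9151290832716, 232.76100133015436], [319.8588394631042, 265.14599898190284]]
-0.05 [[238.10096503099396, 238.38851131085784], [401.68879185393894, 238.33177754527844], [398.37131658356714, 271.47753559753204], [420.9235480882418, 270.4725490377182], [320.00101896792444, 239.2072354420519], [319.93582630717316, 273.0256845959528]]
start scene [[476.36636785486974, 87.77540060513485], [504.2622446091591, 94.99593654264463], [508.61666202476846, 96.12302882632741], [472.16036529920694, 86.68672384928593], [479.27336386210845, 80.03434687423189], [507.72801219852164, 87.26849917172233], [512.1710628325707, 88.39807577278123], [474.984469170584, 78.9439620267523]]
```

View pics/s0g.png

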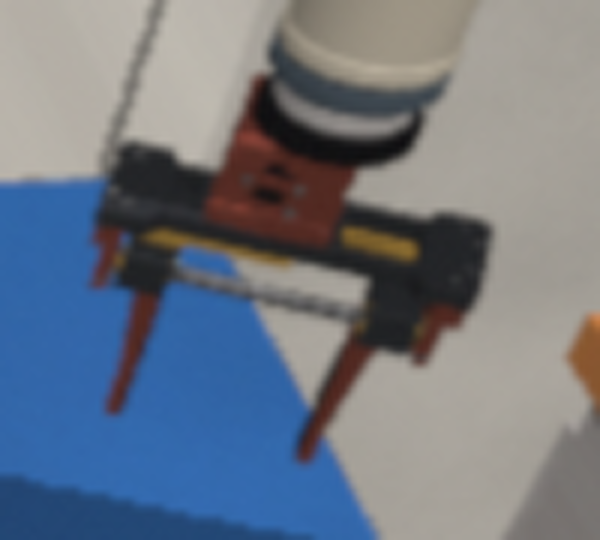

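View pics/s3g.png

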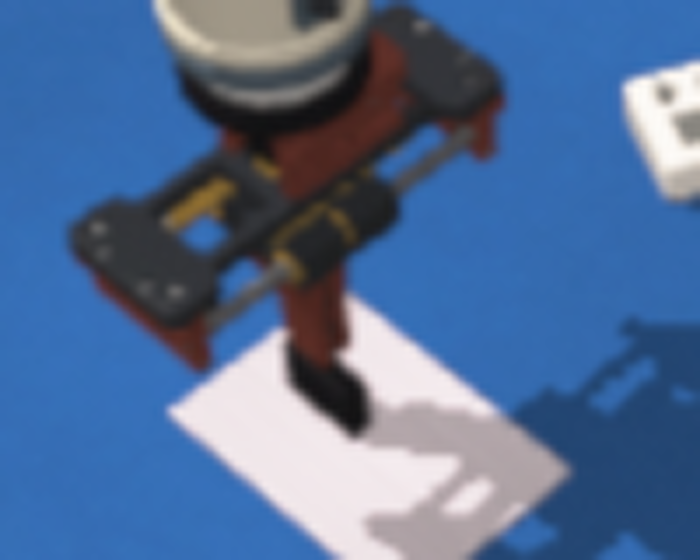

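The open fingertips in the start picture (scene 478,78 and 510,87) and in the wrist view both sit about 36 mm behind the reported TCP. So the real fingertips are about 36 mm higher than `eef_pos` says, and the fingers shut just above the handle. I'll open, go down another 30 mm or so with a contact check, and judge by the pictures.

carry_out:
  increments:
    - [[0, 0, 0, 0], [0, 0, 0, 0], [0, 0, 0, 0], [0, 0, 0, 0], [0, 0, 0, 0], [0, 0, 0, 0], [0, 0, 0, 0]]
  jaw: 0

```text
time_s: 5.6
eef_pos: [0.533, -0.164, 0.0099]
orientation: [2.922, 1.153, 0.0]
contact_force: [0.5, -0.4, -0.1]
opening: 0.0437
```

```bash
python3 - <<'E'
from h import *
from rig import sensors,get_image
np.set_printoptions(precision=4,suppress=True)
o=sensors.get_obs();print(o["opening"],o["time_s"],o["eef_pos"],o["contact_force"])
d=get_image("wrist");pickle.dump(d,open("w4.pkl","wb"))
cv2.imwrite("pics/w4.png",cv2.resize(d["img"][170:320,230:410],None,fx=4,fy=4,interpolation=cv2.INTER_CUBIC))
E
```

```text
0.04367081620225427 5.6 [ 0.533  -0.164   0.0099] [ 0.503  -0.4065 -0.1092]
```

View pics/w4.png

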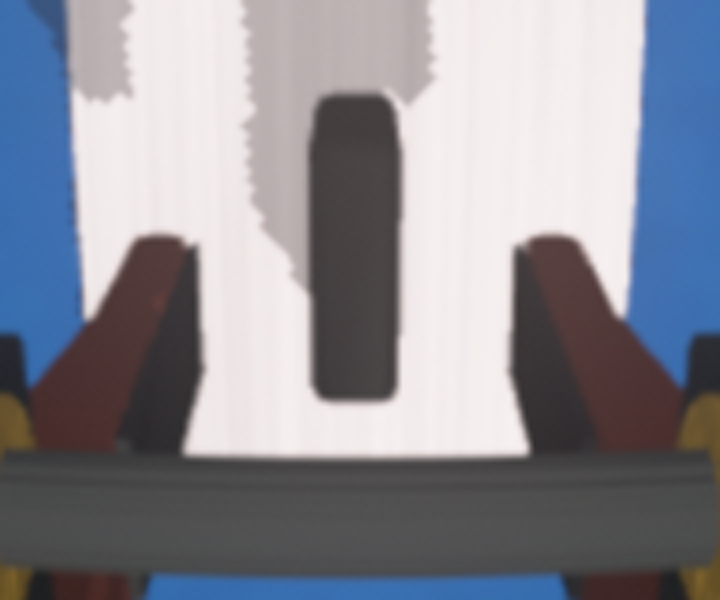

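The pad's lower corners at wrist (279.5,231) and (281,263) fit a tip about 38 mm behind the nominal TCP, with the handle centred. I'll go down 36 mm.

carry_out:
  increments:
    - [[0, 0, 0.006, 0], [0, 0, 0.014, 0], [0, 0, 0.022, 0], [0, 0, 0.029, 0], [0, 0, 0.034, 0], [0, 0, 0.036, 0], [0, 0, 0.036, 0]]

```text
time_s: 6.35
eef_pos: [0.5327, -0.1639, -0.0266]
orientation: [-2.922, -1.153, 0.001]
contact_force: [-0.0, -0.1, -0.3]
opening: 0.0439
```

```bash
python3 - <<'E'
from h import *
from rig import sensors,get_image
np.set_printoptions(precision=4,suppress=True)
o=sensors.get_obs();print(o["opening"],o["time_s"],o["eef_pos"],o["contact_force"])
d=get_image("wrist");pickle.dump(d,open("w5.pkl","wb"))
cv2.imwrite("pics/w5.png",cv2.resize(d["img"][170:320,230:410],None,fx=4,fy=4,interpolation=cv2.INTER_CUBIC))
E
```

```text
0.04389539049622259 6.35 [ 0.5327 -0.1639 -0.0266] [-0.0217 -0.1456 -0.3278]
```

View pics/w5.png

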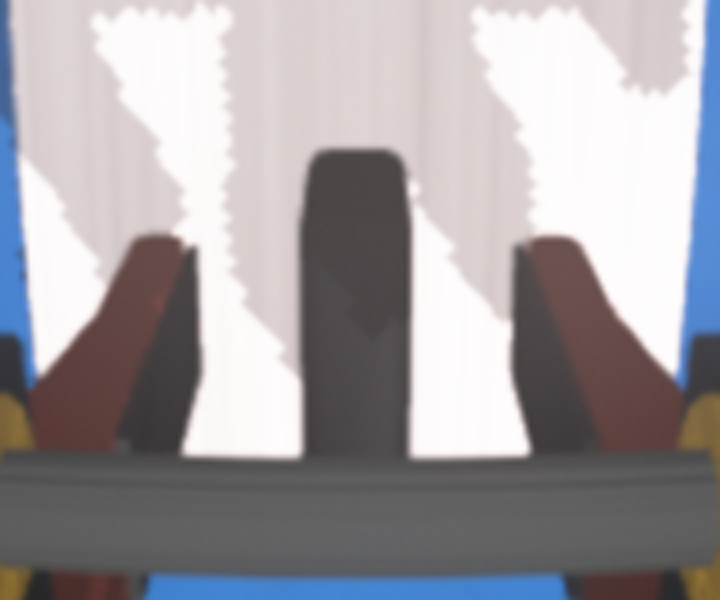

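The pads now straddle the handle and nothing is touching. Closing.

carry_out:
  increments:
    - [[0, 0, 0, 0], [0, 0, 0, 0], [0, 0, 0, 0], [0, 0, 0, 0], [0, 0, 0, 0], [0, 0, 0, 0], [0, 0, 0, 0]]
  jaw: 1
  force: 55

```text
time_s: 7.1
eef_pos: [0.5331, -0.1641, -0.026]
orientation: [2.922, 1.153, 0.0]
contact_force: [-0.2, -0.6, 3.1]
opening: 0.014
```

The opening is 14 mm, so it's gripped. Lifting.

carry_out:
  increments:
    - [[0, 0, -0.003, 0], [0, 0, -0.008, 0], [0, 0, -0.016, 0], [0, 0, -0.028, 0], [0, 0, -0.043, 0], [0, 0, -0.06, 0], [0, 0, -0.076, 0], [0, 0, -0.09, 0], [0, 0, -0.098, 0], [0, 0, -0.1, 0], [0, 0, -0.1, 0]]

```text
time_s: 8.2
eef_pos: [0.533, -0.164, 0.0741]
orientation: [2.922, 1.153, 0.0]
contact_force: [0.9, -0.1, -2.5]
opening: 0.0139
```

```bash
python3 - <<'E'
from h import *
from rig import sensors,get_image
np.set_printoptions(precision=4,suppress=True)
o=sensors.get_obs();print(o["opening"],o["time_s"],o["eef_pos"],o["contact_force"],o["ft_torque"],o["joints"])
d=get_image("wrist");pickle.dump(d,open("w6.pkl","wb"));cv2.imwrite("pics/w6.png",d["img"])
# final-side plan: tray pose
p=[.5334,.1931,-.214]
print(w(p,[[-.045,0,0],[-.003,0,0]]))
t=w(p,[[-.045,0,0]])[0]
print(togo([t[0],t[1],.09],-.214,o))
E
```

```text
0.013888621982227378 8.2 [ 0.533  -0.164   0.0741] [ 0.8961 -0.0934 -2.5237] [-0.1275  0.1892  0.0361] [-0.3199  0.4762  1.8515 -0.      0.8136  0.4992]
[[0.4894 0.2027 0.    ]
 [0.5305 0.1937 0.    ]]
(array([ 218.6, -297.6,  -15.9]), np.float64(55.33), np.float64(43.07), array([ 0.0003, -0.0001, -1.    ]))
```

View pics/w6.png

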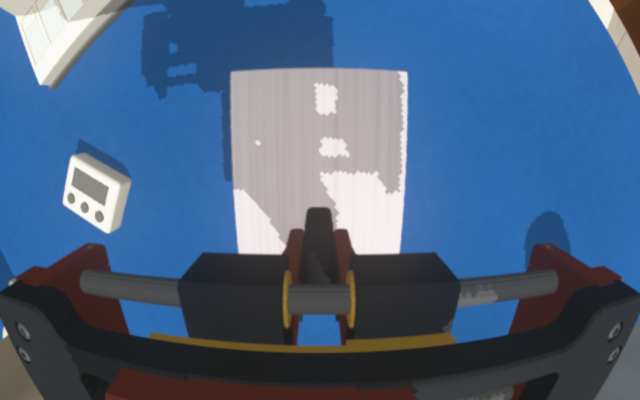

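The cover is held level and straight, front corners at (231,71) and (408,71). Now over to the tray, at a pose just short of the flap.

carry_out:
  increments:
    - [[0.002, -0.003, 0, 0.5], [0.007, -0.009, 0, 1.7], [0.015, -0.021, 0, 4], [0.028, -0.038, 0, 7], [0.043, -0.058, 0, 11], [0.06, -0.08, 0, 15], [0.077, -0.104, 0, 19.5], [0.095, -0.129, 0, 24], [0.113, -0.154, 0, 28.5], [0.131, -0.179, 0, 33], [0.149, -0.203, 0, 37.5], [0.166, -0.226, 0, 42], [0.181, -0.247, 0, 46], [0.195, -0.265, 0, 49.5], [0.206, -0.28, 0, 52.3], [0.213, -0.29, 0, 54], [0.217, -0.296, 0, 55], [0.2185, -0.2975, 0, 55.3], [0.2185, -0.2975, 0, 55.3], [0.2185, -0.2975, 0, 55.3]]

```text
time_s: 10.25
eef_pos: [0.4892, 0.2022, 0.0736]
orientation: [3.123, -0.335, -0.001]
contact_force: [0.2, -0.8, -1.6]
opening: 0.0136
```

```bash
python3 - <<'E'
from h import *
from rig import sensors,get_image
np.set_printoptions(precision=4,suppress=True)
o=sensors.get_obs();print(o["opening"],o["time_s"],o["eef_pos"],o["contact_force"],o["joints"])
pickle.dump(o,open("o7.pkl","wb"))
for n in("wrist","scene","top"):
    d=get_image(n);pickle.dump(d,open(n+"7.pkl","wb"));cv2.imwrite(f"pics/{n}7.png",d["img"])
    if n=="scene": cv2.imwrite("pics/scene7.png",cv2.resize(d["img"][130:250,320:450],None,fx=5,fy=5,interpolation=cv2.INTER_CUBIC))
    if n=="top": cv2.imwrite("pics/top7.png",cv2.resize(d["img"][150:270,220:380],None,fx=4,fy=4,interpolation=cv2.INTER_CUBIC))
E
```

```text
0.013610320887445685 10.25 [0.4892 0.2022 0.0736] [ 0.1899 -0.8006 -1.602 ] [ 0.3694  0.4437  1.9134 -0.0001  0.7852  2.1537]
```

View pics/wrist7.png

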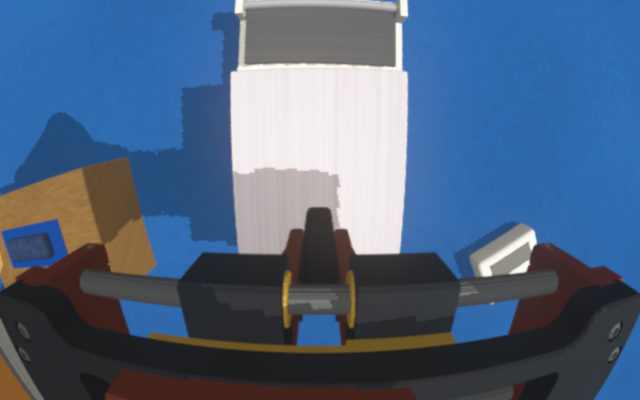

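View pics/scene7.png

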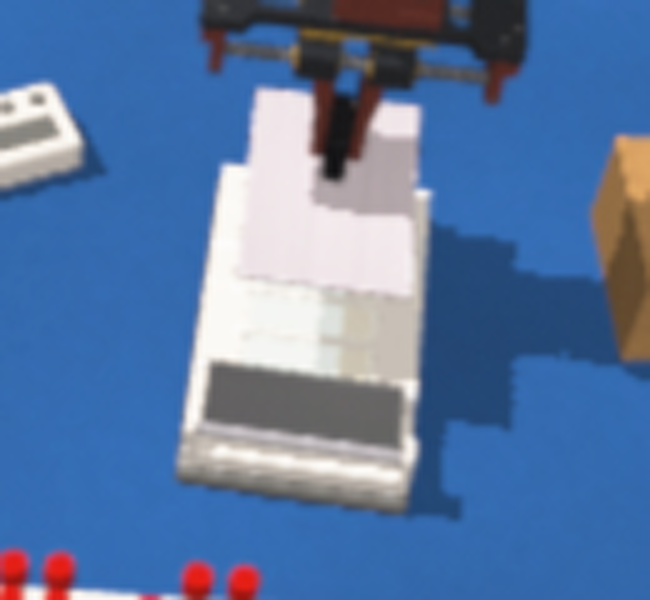

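View pics/top7.png

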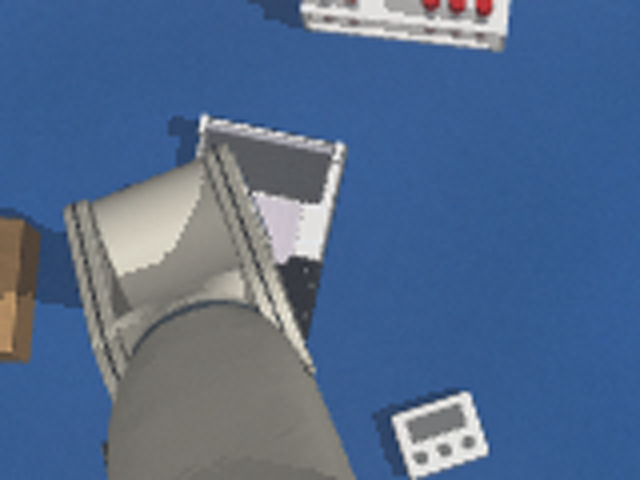

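All three views agree: the cover hangs over the tray, just short of the flap and nearly straight. I'll measure the wrist picture more closely.

```bash
python3 - <<'E'
from h import *
d=pickle.load(open("wrist7.pkl","rb"))
cv2.imwrite("pics/w7a.png",cv2.resize(d["img"][0:85,215:425],None,fx=3.8,fy=3.8,interpolation=cv2.INTER_CUBIC))
E
```

View pics/w7a.png

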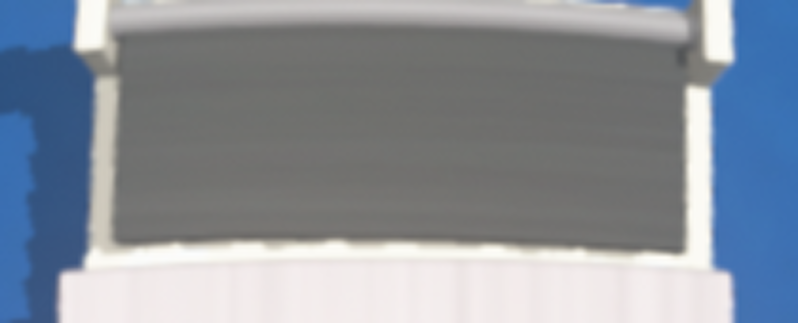

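```bash
python3 - <<'E'
from h import *
np.set_printoptions(precision=4,suppress=True)
d=pickle.load(open("wrist7.pkl","rb"));o=pickle.load(open("o7.pkl","rb"))
cv=lambda u:np.array(u,float)/3.8+[215,0]-.37
pt,r=fitw(d,[[.07,.058,.041],[.07,-.058,.041]],cv([(114,243),(686,251)]),[.533,.193,-.214]);print("tray wrist",pt,r.round(2).tolist())
cu=cv([(60,271),(731,272)])
f=lambda p:(projw(d,w(p[:3],[[.075,.05,p[3]],[.075,-.05,p[3]]]))-cu).ravel()
q=least_squares(f,[.51,.198,-.21,.104]).x;print("cover front",q,f(q).round(2))
for z in(.1,.104,.108):
    pc,r=fitw(d,[[.075,.05,z],[.075,-.05,z]],cu,[.51,.198,-.21]);print(z,pc,r.round(2).tolist(), "handle",w(pc,[[-.025,0,0]])[0], "tcp",o["eef_pos"])
    # cover handle & edge in tray frame
    for nm,T in(("wrist",pt),("cams",np.array([.5334,.1931,-.214]))):
        e=w(pc,[[.075,0,0]])[0,:2]-T[:2];c,s=np.cos(T[2]),np.sin(T[2])
        print("   edge in tray",nm,(c*e[0]+s*e[1])*1e3,(-s*e[0]+c*e[1])*1e3,"dyaw deg",np.degrees(pc[2]-T[2]))
# scene check
S=pickle.load(open("scene7.pkl","rb"))
sc=lambda u:np.array(u,float)/5+[320,130]-.4
L=lambda z:[[.075,-.05,z],[.075,.05,z],[-.075,-.05,z],[-.075,.05,z]]
su=sc([(237,277),(411,297),(256,89),(421,104)])
f=lambda p:(proj(S,w(p[:3],L(p[3])))-su).ravel()
q=least_squares(f,[.51,.198,-.21,.104]).x;print("cover scene",q,f(q).round(2))
ss=sc([(206,362),(404,385),(220,165),(431,192)])
LT=[[.07,-.058,.041],[.07,.058,.041],[-.095,-.066,.03],[-.095,.066,.03]]
p,r=fit([(S,LT,ss)],[.533,.193,-.21]);print("tray scene",p,r.round(2).tolist())
E
```

```text
tray wrist [ 0.5347  0.1938 -0.2265] [[-0.78, -0.02], [0.78, 0.0]]
cover front [ 0.5141  0.1984 -0.2145  0.1025] [ 0.  0. -0.  0.]
0.1 [ 0.5145  0.1983 -0.2145] [[1.19, 0.01], [-1.19, 0.01]] handle [0.4901 0.2036 0.    ] tcp [0.4892 0.2022 0.0736]
   edge in tray wrist 54.311306123718325 0.8015783640695322 dyaw deg 0.6869066993983134
   edge in tray cams 55.47168094815025 1.0440519572359057 dyaw deg -0.03149543405691442
0.104 [ 0.5139  0.1984 -0.2145] [[-0.73, -0.01], [0.73, -0.01]] handle [0.4895 0.2038 0.    ] tcp [0.4892 0.2022 0.0736]
   edge in tray wrist 53.65836937164693 0.7970348381988613 dyaw deg 0.6872466050003686
   edge in tray cams 54.818738553230034 1.0476954100936495 dyaw deg -0.0311555284548592
0.108 [ 0.5133  0.1986 -0.2145] [[-2.73, -0.03], [2.74, -0.03]] handle [0.4888 0.2039 0.    ] tcp [0.4892 0.2022 0.0736]
   edge in tray wrist 53.00805942020651 0.7924614100129901 dyaw deg 0.6876140617745135
   edge in tray cams 54.168422377539336 1.0512760277557216 dyaw deg -0.030788071680714398
cover scene [ 0.5195  0.1954 -0.2047  0.11  ] [-0.14 -0.17  0.33 -0.   -0.02 -0.23 -0.2   0.41]
tray scene [ 0.5346  0.1919 -0.2255] [[0.33, -0.53], [-0.06, 0.29], [0.35, 0.17], [-0.75, 0.1]]
```

carry_out:
  increments:
    - [[0, 0.0003, 0.005, 0.3], [0, 0.0003, 0.015, 0.6], [0, 0.0003, 0.028, 0.6], [0, 0.0003, 0.04, 0.6], [0, 0.0003, 0.05, 0.6], [0, 0.0003, 0.057, 0.6], [0, 0.0003, 0.061, 0.6], [0, 0.0003, 0.063, 0.6], [0, 0.0003, 0.064, 0.6], [0, 0.0003, 0.064, 0.6]]

```text
time_s: 11.4
eef_pos: [0.4896, 0.2023, 0.0101]
orientation: [-3.122, 0.351, -0.001]
contact_force: [-0.2, -0.0, -0.9]
opening: 0.0135
```

```bash
python3 - <<'E'
from h import *
from rig import sensors,get_image
np.set_printoptions(precision=4,suppress=True)
o=sensors.get_obs();print(o["opening"],o["time_s"],o["eef_pos"],o["contact_force"],o["ft_torque"])
pickle.dump(o,open("o8.pkl","wb"))
d=get_image("wrist");pickle.dump(d,open("wrist8.pkl","wb"));cv2.imwrite("pics/w8.png",cv2.resize(d["img"][0:150,200:440],None,fx=3.3,fy=3.3,interpolation=cv2.INTER_CUBIC))
E
```

```text
0.01348977167873179 11.4 [0.4896 0.2023 0.0101] [-0.1698 -0.0374 -0.8529] [ 0.0369  0.171  -0.0117]
```

View pics/w8.png

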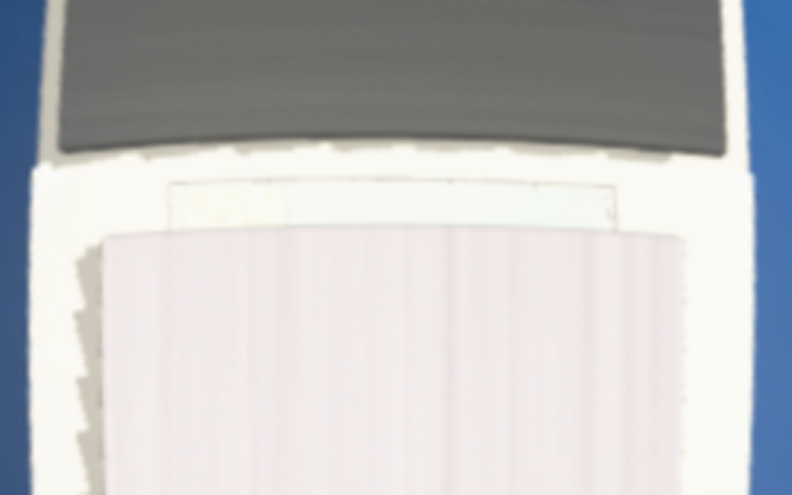

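The wrist view shows a gap of even depth between cover front (corners 104,238 and 683,236) and flap edge (58,153 and 726,155). Computing the residual offset.

```bash
python3 - <<'E'
from h import *
np.set_printoptions(precision=4,suppress=True)
d=pickle.load(open("wrist8.pkl","rb"));o=pickle.load(open("o8.pkl","rb"))
cv=lambda u:np.array(u,float)/3.3+[200,0]-.35
pt,r=fitw(d,[[.07,.058,.041],[.07,-.058,.041]],cv([(58,153),(726,155)]),[.533,.193,-.214]);print("tray wrist",pt,r.round(2).tolist())
cu=cv([(104,238),(683,236)])
f=lambda p:(projw(d,w(p[:3],[[.075,.05,p[3]],[.075,-.05,p[3]]]))-cu).ravel()
q=least_squares(f,[.51,.198,-.21,.04]).x;print("cover front",q,f(q).round(2))
for z in(.037,.04,.043):
    pc,r=fitw(d,[[.075,.05,z],[.075,-.05,z]],cu,[.51,.198,-.21]);print(z,pc,r.round(2).tolist(), "handle",w(pc,[[-.025,0,0]])[0])
    T=pt
    for x in(.075,-.025):
        e=w(pc,[[x,0,0]])[0,:2]-T[:2];c,s=np.cos(T[2]),np.sin(T[2])
        print("   in tray",x,(c*e[0]+s*e[1])*1e3,(-s*e[0]+c*e[1])*1e3,"dyaw deg",np.degrees(pc[2]-T[2]))
E
```

```text
tray wrist [ 0.5343  0.1941 -0.2271] [[-0.8, -0.03], [0.8, -0.02]]
cover front [ 0.5143  0.1978 -0.2198  0.0379] [ 0.  0. -0. -0.]
0.037 [ 0.5144  0.1978 -0.2198] [[0.44, 0.0], [-0.44, 0.01]] handle [0.4901 0.2032 0.    ]
   in tray 0.075 54.795185307986294 -0.33380793620052873 dyaw deg 0.4192552208542427
   in tray -0.025 -45.20213749852184 -1.0655398071795132 dyaw deg 0.4192552208542427
0.04 [ 0.514   0.1979 -0.2198] [[-1.0, -0.01], [1.0, -0.01]] handle [0.4896 0.2033 0.    ]
   in tray 0.075 54.30630207597753 -0.33312313223008916 dyaw deg 0.4201014865195926
   in tray -0.025 -45.69100991185395 -1.0663319758074177 dyaw deg 0.4201014865195926
0.043 [ 0.5135  0.198  -0.2198] [[-2.48, -0.02], [2.49, -0.04]] handle [0.4891 0.2034 0.    ]
   in tray 0.075 53.818879785796256 -0.3324891384563905 dyaw deg 0.42098862866713765
   in tray -0.025 -46.178420837371704 -1.0672462954666069 dyaw deg 0.42098862866713765
```

carry_out:
  increments:
    - [[0, -0.0008, 0.001, 0.3], [0, -0.0008, 0.002, 0.3], [0, -0.0008, 0.003, 0.3], [0, -0.0008, 0.003, 0.3]]

```text
time_s: 11.85
eef_pos: [0.4895, 0.203, 0.0068]
orientation: [3.121, -0.359, -0.0]
contact_force: [-0.1, 0.1, -0.9]
opening: 0.0134
```

carry_out:
  increments:
    - [[0, 0, 0.0007, 0], [0, 0, 0.001, 0]]

```text
time_s: 12.05
eef_pos: [0.4895, 0.203, 0.0058]
orientation: [3.121, -0.359, -0.0]
contact_force: [0.2, -0.2, -1.7]
opening: 0.014
```

carry_out:
  increments:
    - [[0, 0, 0.0007, 0], [0, 0, 0.001, 0]]

```text
time_s: 12.25
eef_pos: [0.4895, 0.203, 0.0048]
orientation: [3.121, -0.359, -0.0]
contact_force: [-0.0, -0.2, -2.1]
opening: 0.0134
```

carry_out:
  increments:
    - [[0, 0, 0.0005, 0], [0, 0, 0.001, 0]]

```text
time_s: 12.45
eef_pos: [0.4896, 0.203, 0.004]
orientation: [-3.121, 0.359, 0.0]
contact_force: [-2.3, -0.3, 7.6]
opening: 0.0134
```

carry_out:
  increments:
    - [[0, 0, 0.0005, 0], [0, 0, 0.0005, 0]]

```text
time_s: 12.65
eef_pos: [0.4896, 0.203, 0.004]
orientation: [3.121, -0.359, 0.0]
contact_force: [-3.3, -1.6, 7.7]
opening: 0.0137
```

In contact with the bed at about 8 N. I'll slide up to and a little under the lip, then check.

carry_out:
  increments:
    - [[0.002, 0, 0, 0], [0.005, 0, 0, 0], [0.008, 0, 0, 0], [0.011, 0, 0, 0], [0.013, 0, 0, 0], [0.014, 0, 0, 0], [0.014, 0, 0, 0]]

```text
time_s: 13.35
eef_pos: [0.5016, 0.2, 0.004]
orientation: [3.121, -0.36, -0.004]
contact_force: [-7.3, 0.8, 11.8]
opening: 0.0137
```

```bash
python3 - <<'E'
from h import *
from rig import sensors,get_image
np.set_printoptions(precision=4,suppress=True)
o=sensors.get_obs();print(o["opening"],o["time_s"],o["eef_pos"],o["contact_force"],o["ft_torque"])
d=get_image("wrist");pickle.dump(d,open("wrist9.pkl","wb"));cv2.imwrite("pics/w9.png",cv2.resize(d["img"][0:150,200:440],None,fx=3.3,fy=3.3,interpolation=cv2.INTER_CUBIC))
s=get_image("scene");cv2.imwrite("pics/s9.png",cv2.resize(s["img"][130:250,330:450],None,fx=5,fy=5,interpolation=cv2.INTER_CUBIC))
E
```

```text
0.013719621452743733 13.35 [0.5016 0.2    0.004 ] [-7.2635  0.8062 11.814 ] [0.3119 1.2582 0.022 ]
```

View pics/w9.png

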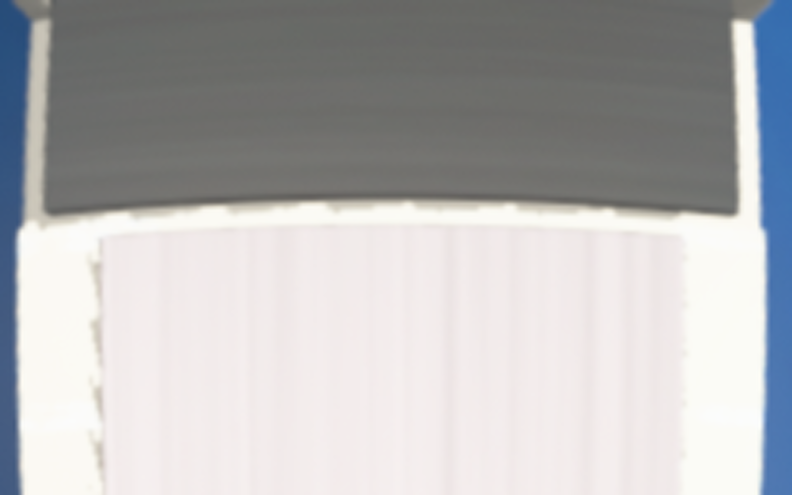

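View pics/s9.png

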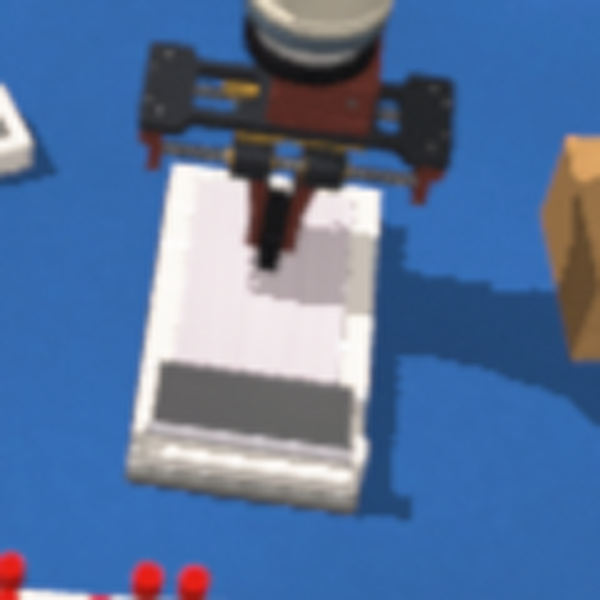

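The cover is straight and centred (101 to 685 under the flap's 45 to 740), flat on the bed and 3 mm short of the lip. Sliding in.

carry_out:
  increments:
    - [[0.002, 0, 0, 0], [0.004, 0, 0, 0], [0.006, 0, 0, 0], [0.008, 0, 0, 0], [0.01, 0, 0, 0], [0.012, 0, 0, 0]]

```text
time_s: 14.05
eef_pos: [0.5131, 0.1973, 0.004]
orientation: [3.12, -0.359, -0.005]
contact_force: [-9.3, 2.2, 12.1]
opening: 0.0137
```

```bash
python3 - <<'E'
from h import *
from rig import sensors,get_image
np.set_printoptions(precision=4,suppress=True)
o=sensors.get_obs();print(o["opening"],o["time_s"],o["eef_pos"],o["contact_force"],o["ft_torque"])
d=get_image("wrist");pickle.dump(d,open("wrist10.pkl","wb"));cv2.imwrite("pics/w10.png",cv2.resize(d["img"][0:150,200:440],None,fx=3.3,fy=3.3,interpolation=cv2.INTER_CUBIC))
E
```

```text
0.013698321829066962 14.05 [0.5131 0.1973 0.004 ] [-9.2974  2.2026 12.0785] [0.4457 1.4035 0.0183]
```

View pics/w10.png

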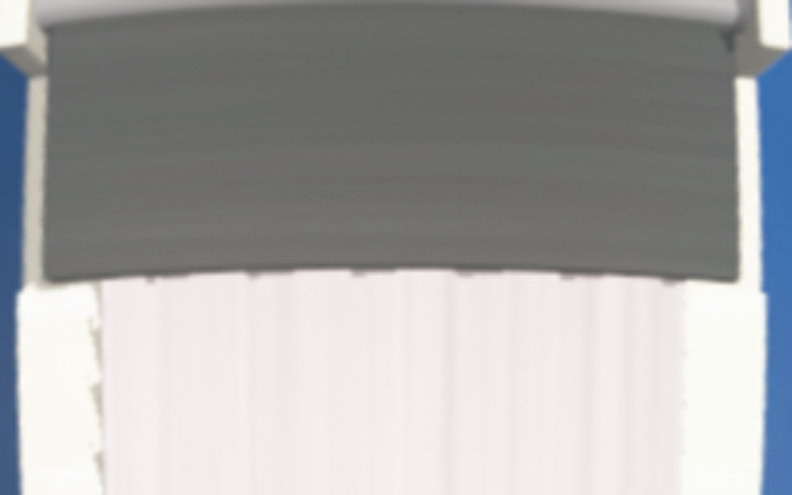

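The cover's edge is under the lip with the flap unmoved (still 45 to 740). Forces are about 12 N down and 9 N drag. Continuing.

carry_out:
  increments:
    - [[0.002, 0, 0, 0], [0.004, 0, 0, 0], [0.006, 0, 0, 0], [0.008, 0, 0, 0], [0.01, 0, 0, 0], [0.012, 0, 0, 0]]

```text
time_s: 14.7
eef_pos: [0.5248, 0.1946, 0.0041]
orientation: [3.121, -0.359, -0.004]
contact_force: [-8.7, 1.8, 11.5]
opening: 0.0138
```

carry_out:
  increments:
    - [[0.002, 0, 0, 0], [0.004, 0, 0, 0], [0.006, 0, 0, 0], [0.007, 0, 0, 0], [0.007, 0, 0, 0]]

```text
time_s: 15.2
eef_pos: [0.532, 0.193, 0.004]
orientation: [3.121, -0.359, -0.004]
contact_force: [-7.8, 2.0, 9.8]
opening: 0.014
```

```bash
python3 - <<'E'
from h import *
from rig import sensors,get_image
np.set_printoptions(precision=4,suppress=True)
o=sensors.get_obs();print(o["opening"],o["time_s"],o["eef_pos"],o["contact_force"],o["ft_torque"]);pickle.dump(o,open("o11.pkl","wb"))
d=get_image("wrist");pickle.dump(d,open("wrist11.pkl","wb"));cv2.imwrite("pics/w11.png",cv2.resize(d["img"][40:240,200:440],None,fx=3,fy=3,interpolation=cv2.INTER_CUBIC))
s=get_image("scene");pickle.dump(s,open("scene11.pkl","wb"));cv2.imwrite("pics/s11.png",cv2.resize(s["img"][130:250,330:450],None,fx=5,fy=5,interpolation=cv2.INTER_CUBIC))
E
```

```text
0.013956975350565863 15.2 [0.532 0.193 0.004] [-7.78    2.0177  9.7556] [0.3008 1.1559 0.0081]
```

View pics/w11.png

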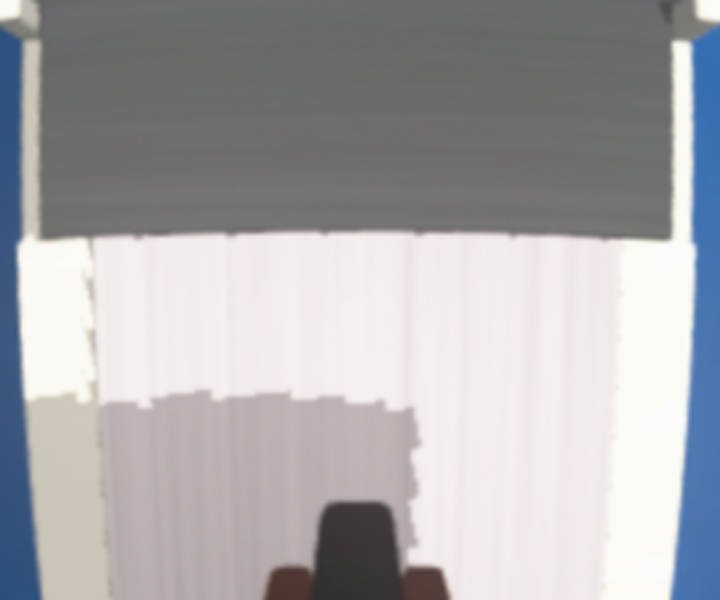

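View pics/s11.png

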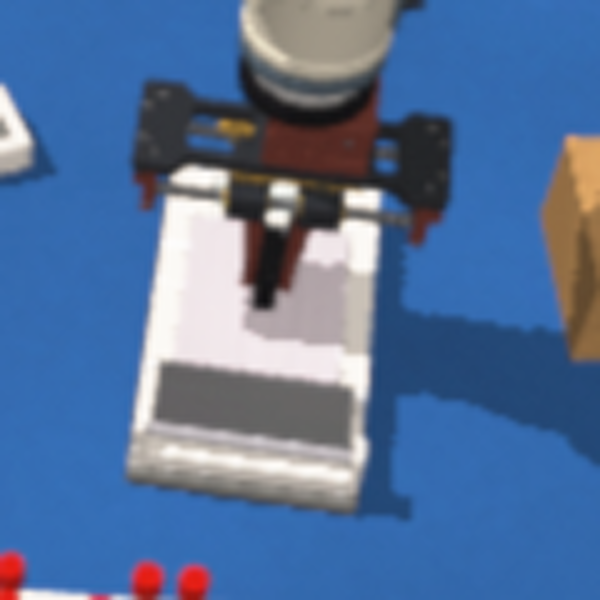

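```bash
python3 - <<'E'
from h import *
np.set_printoptions(precision=4,suppress=True)
d=pickle.load(open("wrist11.pkl","rb"));o=pickle.load(open("o11.pkl","rb"))
def ray(u,z):
    f=K(d)[0,0];v=np.array(u,float)-[d["cx"],d["cy"]];r=np.hypot(*v);th=r/f
    X=np.array([*(v/r*np.sin(th)),np.cos(th)]);Rm=R.from_rotvec(d["rvec"]).as_matrix()
    c=-Rm.T@d["tvec"];X=Rm.T@X;return c+X*(z-c[2])/X[2]
cv=lambda u:np.array(u,float)/3+[200,40]-.33
pt,r=fitw(d,[[.07,.058,.041],[.07,-.058,.041]],cv([(41,240),(672,240)]),[.533,.193,-.214]);print("tray",pt,r.round(2).tolist())
def tr(P):
    e=P[:2]-pt[:2];c,s=np.cos(pt[2]),np.sin(pt[2]);return np.array([c*e[0]+s*e[1],-s*e[0]+c*e[1]])*1e3
for n,u,z in(("lip mid",(356,232),.041),("handle front",(357,502),.034),("handle front hi",(357,502),.064),("cov L lip",(93,237),.034),("cov R lip",(619,238),.034),("cov L far",(107,560),.034),("cov R far",(605,560),.034),("bed L",(17,245),.03),("bed R",(695,245),.03),("tcp",None,0)):
    print(n,tr(ray(cv(u),z) if u else o["eef_pos"]))
E
```

```text
tray [ 0.5346  0.1941 -0.2292] [[-0.74, 0.02], [0.74, 0.02]]
lip mid [69.6464  0.1039]
handle front [18.7059 -0.0842]
handle front hi [26.847  -0.0442]
cov L lip [70.1752 49.5167]
cov R lip [ 69.9749 -49.3233]
cov L far [ 6.6105 50.005 ]
cov R far [  6.5825 -49.7924]
bed L [69.6096 66.496 ]
bed R [ 69.5958 -66.3062]
tcp [-2.2832 -1.6346]
```

carry_out:
  increments:
    - [[0, 0, 0.0005, 0], [0, 0, 0.001, 0], [0, 0, 0.001, 0]]

```text
time_s: 15.6
eef_pos: [0.532, 0.193, 0.004]
orientation: [3.121, -0.359, -0.003]
contact_force: [-10.9, 1.3, 20.3]
opening: 0.0134
```

By this measure the edge is at about 97 mm, or 27 mm under the flap, and the cover is centred within 0.2 mm and straight. I'll press a little more and check that it stays put.

carry_out:
  increments:
    - [[0, 0, 0.0005, 0], [0, 0, 0.0005, 0], [0, 0, 0.0005, 0], [0, 0, 0.0005, 0], [0, 0, 0.0005, 0], [0, 0, 0.0005, 0]]

```text
time_s: 16.2
eef_pos: [0.532, 0.193, 0.004]
orientation: [3.121, -0.359, -0.003]
contact_force: [-12.2, 0.8, 26.3]
opening: 0.0135
```

```bash
python3 - <<'E'
from h import *
from rig import sensors,get_image
np.set_printoptions(precision=4,suppress=True)
o=sensors.get_obs();print(o["opening"],o["time_s"],o["eef_pos"],o["contact_force"],o["ft_torque"],o["joint_velocities"])
d=get_image("wrist");cv2.imwrite("pics/w12.png",cv2.resize(d["img"][40:240,200:440],None,fx=3,fy=3,interpolation=cv2.INTER_CUBIC))
s=get_image("scene");cv2.imwrite("pics/s12.png",s["img"])
E
```

```text
0.013486837042834609 16.2 [0.532 0.193 0.004] [-12.1571   0.8019  26.2875] [ 0.0022  1.9578 -0.0188] [-0.0004  0.0012 -0.0003  0.0011 -0.0014  0.0013]
```

View pics/w12.png

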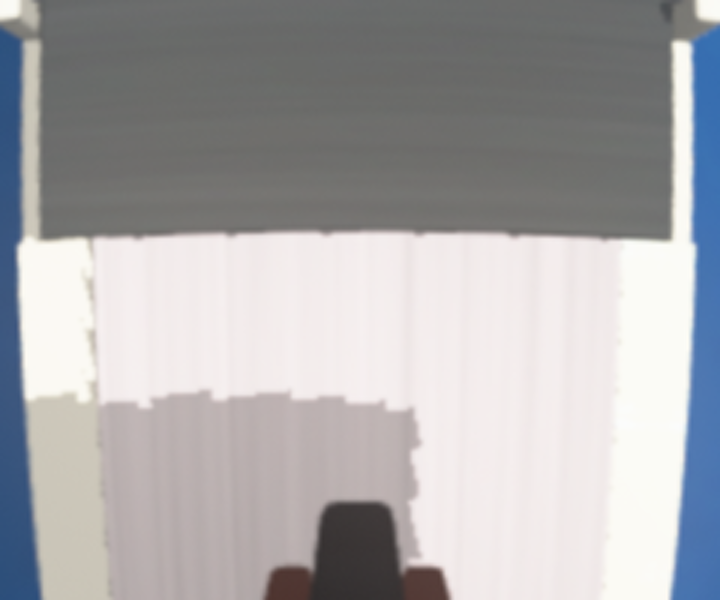

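View pics/s12.png

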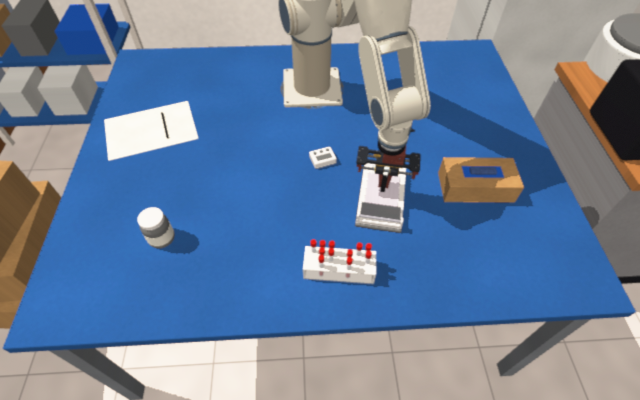

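Everything is steady: flap shut, cover flat, straight and centred, 26 N down, bystanders where they were. Handing in.

```bash
python3 - <<'E'
from rig import env,sensors
print(env.job_done()); o=sensors.get_obs();print(o["time_s"],o["eef_pos"],o["contact_force"],o["opening"])
E
```

```text
the job is handed in; nothing more can be done
None
the job is handed in; nothing more can be done
```

The cover is on the tray with its far edge tucked under the flap, and I handed the job in at about 16 s with the arm still gripping the handle and pressing down. No verdict was reported.

**Last checks:**
- **Tuck:** about 27–28 mm of the cover lies under the lip. The wrist picture gives 27 mm and the arm's travel gives 28 mm.
- **Alignment:** in the wrist picture the cover is centred to about 0.2 mm and looks straight. The flap looked shut in every picture taken during the slide.
- **Hold:** the arm presses down with about 26 N, with about 12 N of leftover forward push from the slide. The grip is set to 55 N on the 14 mm handle, and nothing was moving.
- **Bystanders:** the last scene picture shows the rack, jar, timer and carton where they were.

**What went wrong or disagreed:**
- **Typo in the first move:** I entered -5 m in the first row. The interface's 50 mm cap limited it and it touched nothing.
- **First grasp missed:** the real fingertips are about 36–38 mm higher than the reported TCP, so the gripper shut just above the handle, touching nothing. I measured the offset in the pictures, went lower and gripped it properly.
- **Tray angle:** the cameras differed by about 1° on the tray's angle. I aligned by the wrist view, and the later wrist pictures agreed with it.

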